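# Turn the divider of the packing binder

### The arm

A 6-joint arm with a two-finger parallel gripper is mounted at the origin on the work surface. World frame = base frame: x ahead of the robot, y to its left, z up, the work surface at z = 0. Lengths are in m, angles in degrees, forces in N, time in s.
With the tool pointing down it reaches from about 0.25 to 0.775 m from the base axis. Payload 8.9 kg.
Tool frame: the origin (TCP) lies midway between the tips of the shut fingers; the grasp point (between the pads) lies 19 mm behind it; z points along the fingers, y is the line along which they close (so a half turn about z gives the same grasp; the last joint's range is limited). The gripper opens to 85 mm and grips with 20 to 120 N. Pads are 22 mm wide; open, the fingers measure 114 mm over their backs; the gripper's body (76 mm by 85 mm) begins 54 mm behind the grasp point. The pads swing forward as they close: fully open they stand 13 mm farther back than shut.
Start: joints at [-71.408, 16.656, -8.789, 64.555, 0, 82.019], TCP at [0.235, -0.47, 0.231] pointing down, gripper open.
Joint ranges: [-144.48, 144.48], [-52.06, 99.96], [-74.48, 78.29], [-112.23, 115.85], [-86.99, 84.42], [-180, 180]. Speed limits (degrees/s): [127.2, 127.2, 159.86, 180, 180, 180].

### API

Orientations are given as a 3x3 rotation matrix whose columns are the frame's x, y, z axes.
In Python, from plant import env gives the robot as it stands. The module is installed in compiled form; this text tells all that it offers.
- The arm moves only by the tool play_rows, never from a script. Its argument "series" is a list of rows, each a list of 3 entries, a list of its own where there are three numbers: the gripper's target within -1 to 1 (shut at 1, half-way at 0, fully open at -1), then the shift along the tool's x, y, z in m, then the turn, a rotation vector about the tool's x, y, z in degrees. A call has 1 to 8 rows; each row is the pose to reach, as a shift and turn from the pose commanded when the call began, along the tool's axes at that moment; what a row does not reach only later rows make up. A row lasts 1/8 s, in which the tool goes at most 62.5 mm and 10.7 degrees, less where a joint would pass 70% of its speed; a pose out of reach is approached as far as the arm can. A call with a gripper value outside its range is refused whole. The fingers move at their own pace and stop on an object; the grip force is fixed at half the most. Time passes only in rows, so rows that repeat a pose let the fingers close. It gives the time, the measured TCP pose, the force, the opening and the grip force at its end, in the units of the state.
- env.observe(): the state, without advancing time (a new reading comes with each control period).
- env.grab_frame(name): name is "scene" or "top"; returns a dict with "pixels" (400x640x3 uint8, blue, green, red), "fx", "fy", "cx", "cy" (pixels), "origin" and "rotation" of the camera in the world. Camera axes: x right, y up, looking along -z (the intrinsics and any distortion apply to the point x, -y, -z); pixel columns grow to the right and rows downward; lengths in m; the calibration is good to about 2 mm. A picture is of the moment at which its call begins. There is no depth.
- env.job_done(): hands the job in; it is judged then, once.
The state is a dict: "time": time; "q": joint angles; "qvel": joint speeds; "effort": joint torques, N m; "eef_pos": TCP position; "tool_rot": TCP orientation; "wrist_force": force on the tool from outside, world axes, zero at the start; "torque": the same for the moment, N m; "grip_width": finger opening in m; "gripper_force": force on a finger pad.
Only numpy, scipy, OpenCV 4.12 (cv2) and the standard library are available. Lean on these libraries where they do the work, as an engineer would, in place of code of your own. Each camera call takes 0.05 s, during which the arm holds its last target. There are 200 camera calls.

### The job

Clear the left page of the open packing binder: push the round biscuit cutter right off the binder so that it lies flat on the bench. Then push the half-raised divider leaf over the spine and press it down flat on the left page. Do it all by pushing with the fingertips: do not grip or lift anything, do not use heavy force, and leave the other things on the bench where they are.

Things in the scene. Friction and masses are not known exactly. Their poses are not given: they have to be found in the camera images.
- book: open ring binder fixed to the bench, 210 mm along its own x by 330 mm along its y; origin at the middle of its underside, on the bench. Spine along x through the origin; left page at +y, right page at -y; x points away from the robot (turned up to 0.4 rad), z up. Covers 5 mm thick; page tops 8 mm above the bench. Spine and rings stand at most 22 mm high.
- spine (a point): mid-point of the hinge axis of the leaf, 12 mm above the bench over the binder's origin; same axes as the binder
- leaf (a joint): angle (rad) of the divider leaf about the spine: 0 = flat on the right page, 1.57 = upright, 3.14 (its stop) = flat on the left page. It starts partly raised over the right page, 0.35 to 0.75. The hinge is stiff: the leaf stays at any angle where it is left, and moving it takes about 0.3 to 2 N at the tab.
- leaf_tab (a point): mid-point of the outer edge of the leaf's tab; moves with the leaf. The leaf is a rigid plastic board 4 mm thick, 200 mm along the spine, reaching 140 mm from the hinge axis (which lies at mid-thickness), with a tab 50 mm wide in the middle of its free edge that reaches 158 mm
- cutter_mid (a point): centre (half-way up) of the round steel biscuit cutter, a plain ring 60 mm across, 25 mm tall, wall 3.5 mm, about 80 g, loose; at the start it stands on the left page, its centre 65 to 100 mm from the spine
- tray: bystander, loose: baking sheet 440 x 300 x 22 mm full of biscuits, at the left of the bench; origin at the centre of its underside
- glove_box: bystander, loose: white box 100 x 200 x 70 mm at the far side; origin at the centre of its underside
- cartons: bystander, loose: stack of flat cartons 110 x 170 x 37 mm at the far side; origin at the centre of its underside
- scissors: bystander, loose: scissors 140 mm long, 11 mm high, lying at the near right; origin at the centre of its underside
- jar: bystander, loose: jar with a lid, 60 mm across, 85 mm tall; stands either at the right or at the near left; origin at the centre of its underside
- square_tin: bystander, loose: small square steel tin 60 x 60 x 30 mm, open on top; stands either at the near left or at the right; origin at the centre of its underside
- pouches: bystander, loose: stack of foil pouches 160 x 110 x 28 mm, right of the binder; origin at the centre of its underside

How it is judged (in metres and radians):
On the way, in this order (a step that is already met when the one before it is completed fails the run):
1. the cutter is off the binder, flat on the bench, with the leaf not yet turned ((x of cutter_mid in the frame of book above 0.133 m or x of cutter_mid in the frame of book below -0.133 m or y of cutter_mid in the frame of book above 0.193 m or y of cutter_mid in the frame of book below -0.193 m) and height (world z) of cutter_mid between 0.009 and 0.017 m and value of joint leaf below 1.57 rad), for 0.2 s.
2. the leaf has been tipped past upright (value of joint leaf above 1.7 rad), for 0.05 s.
At the end, for the whole second after the job is handed in: the leaf lies flat on the left page (joint over 3.06 rad, its edge within about 12 mm of its stop) and still; the cutter is wholly outside the binder's outline (to 3 mm), at rest flat on the bench (value of joint leaf above 3.06 rad and velocity of joint leaf below 0.05 rad/s and (x of cutter_mid in the frame of book above 0.133 m or x of cutter_mid in the frame of book below -0.133 m or y of cutter_mid in the frame of book above 0.193 m or y of cutter_mid in the frame of book below -0.193 m) and height (world z) of cutter_mid between 0.009 and 0.017 m and linear speed of cutter below 0.02 m/s); the robot touches nothing.
It fails at once if the cutter was lifted (its centre over 50 mm above the bench) (height (world z) of cutter_mid above 0.05 m).
It fails at once if the leaf was gripped or forced (over 50 N from the fingers) (contact force between the fingers and leaf above 50 N).
It fails at once if the cutter was gripped or forced (over 25 N from the fingers) (contact force between the fingers and cutter above 25 N).
It fails at once if another thing on the bench was moved (over 30 mm) (distance of any of tray, glove_box, cartons, scissors, jar, square_tin, pouches from where it was at the start of the episode above 0.03 m).
It also fails if it takes over 61 s, if anything falls off the work surface, if the arm or the gripper's body presses on something with over 40 N, if the wrist force passes 120 N, or if a joint passes its speed limit or range.

## Working session

There is one attempt and no reset: what is moved stays moved. The work goes in short steps, Python scripts to look and compute and a tool call to move; the robot and the scene stay as the last step left them, time stands still between calls to the robot, and variables do not carry over. Pictures are saved under pics/ and viewed, at most 10 in all, crops included, and the job is handed in when it is done.

Besides the shell and the picture viewer there is one more tool, called after ">>>" as name(argument=value, ...) on one line, values as JSON. play_rows: Moves the arm, as the interface text tells. Its arguments: {"type":"object","properties":{"series":{"type":"array","items":{"type":"array"}}},"required":["series"]}

```bash
mkdir -p pics
cat > h.py <<'E'
import numpy as np, cv2
from plant import env
def shot(n,f):
    d=env.grab_frame(n); cv2.imwrite('pics/'+f,d['pixels']); return d
def ray(d,u,v):
    c=np.array([(u-d['cx'])/d['fx'],-(v-d['cy'])/d['fy'],-1.]); return np.array(d['origin']),np.array(d['rotation'])@c
def onz(d,u,v,z):
    o,r=ray(d,u,v); return o+r*(z-o[2])/r[2]
def proj(d,p):
    c=np.array(d['rotation']).T@(np.array(p)-d['origin']); return d['cx']+d['fx']*c[0]/-c[2], d['cy']-d['fy']*c[1]/-c[2]
E
python3 - <<'E'
from h import *
for n in ('top','scene'):
    d=shot(n,n+'0.png'); print({k:np.round(v,4).tolist() for k,v in d.items() if k!='pixels'})
s=env.observe(); print(s['time'],s['eef_pos'],np.round(s['tool_rot'],3))
E
```

```text
{'fx': 457.6084, 'fy': 457.6084, 'cx': 315.823, 'cy': 199.608, 'origin': [0.4459, 0.0457, 1.4674], 'rotation': [[-0.0054, 0.9971, -0.0759], [-0.9999, -0.0062, -0.0101], [-0.0106, 0.0759, 0.9971]]}
{'fx': 393.787, 'fy': 393.787, 'cx': 319.3402, 'cy': 205.4821, 'origin': [1.1361, 0.6042, 0.7133], 'rotation': [[-0.6859, -0.4559, 0.5672], [0.7277, -0.434, 0.5311], [0.0041, 0.777, 0.6294]]}
0.1 [ 0.23475504 -0.4691595   0.23079679] [[ 0.894  0.447 -0.   ]
 [ 0.447 -0.894  0.001]
 [ 0.    -0.001 -1.   ]]
```

View pics/top0.png

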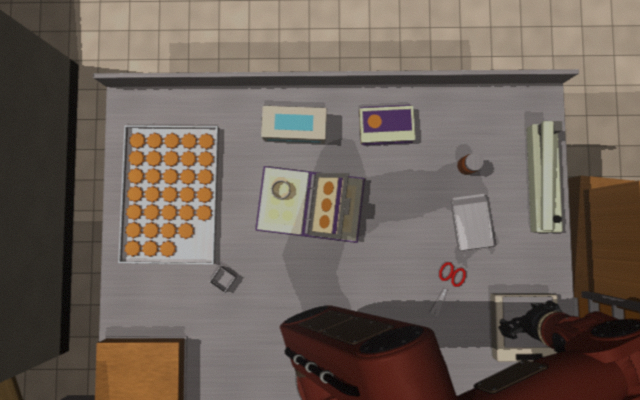

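View pics/scene0.png

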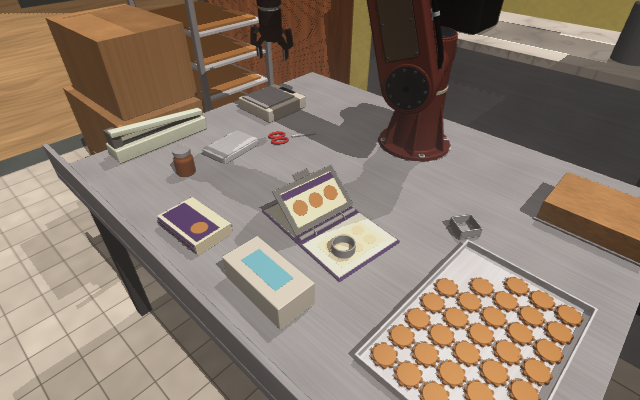

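The top view shows the binder at about (256–368, 167–243), with the spine near u≈310 and the cutter near (284,189). The leaf is raised on the right with its tab near (370,211), and the tin is at (225,278). I'll zoom in next.

Run:
```python
import cv2,numpy as np
a=cv2.imread('pics/top0.png')[155:255,245:385]; b=cv2.imread('pics/scene0.png')[160:285,255:415]
a=cv2.resize(a,None,fx=5,fy=5,interpolation=cv2.INTER_CUBIC); cv2.imwrite('pics/ca.png',a)
b=cv2.resize(b,None,fx=4.5,fy=4.5,interpolation=cv2.INTER_CUBIC); cv2.imwrite('pics/cb.png',b)
```

```text
(no output)
```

View pics/ca.png

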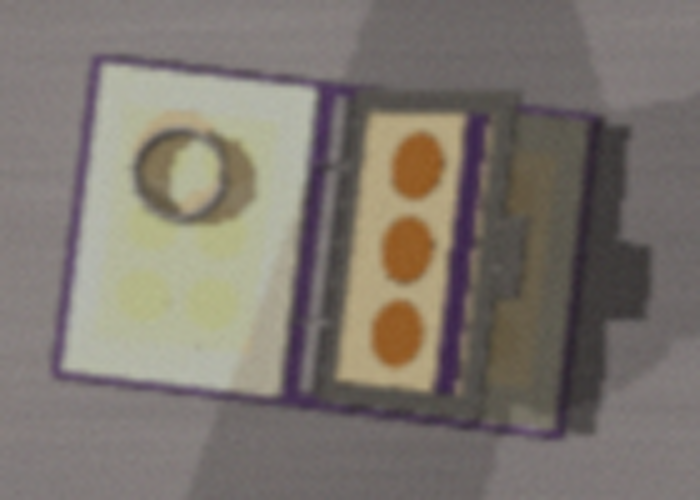

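View pics/cb.png

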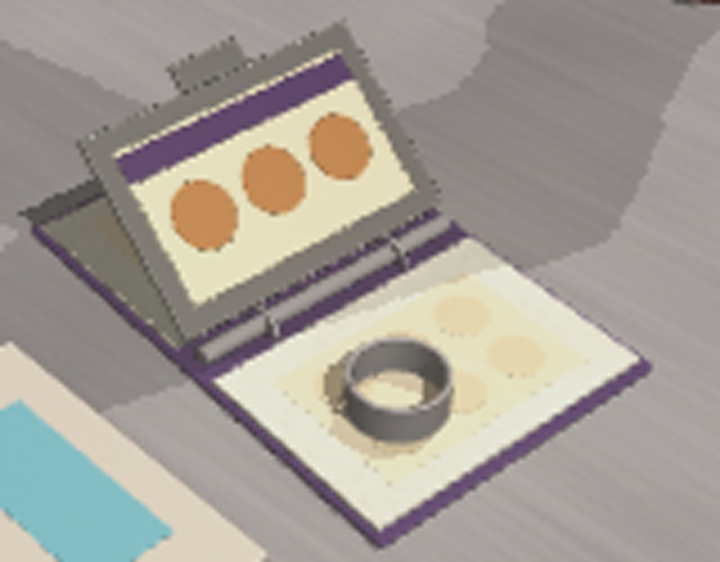

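The crops show the cover corners, the tab's outer edge (top crop ≈(525,258), scene crop ≈(202,55)) and the cutter's rim (≈(181,175), ≈(398,372)). Now I'll measure.

```bash
cat >> h.py <<'E'
def tri(d1,p1,d2,p2):
    o1,r1=ray(d1,*p1); o2,r2=ray(d2,*p2)
    t=np.linalg.lstsq(np.c_[r1,-r2],o2-o1,rcond=None)[0]; a=o1+r1*t[0]; b=o2+r2*t[1]
    return (a+b)/2,np.linalg.norm(a-b)
E
python3 - <<'E'
from h import *
T=env.grab_frame('top');S=env.grab_frame('scene')
t=lambda x,y:((x+.5)/5-.5+245,(y+.5)/5-.5+155)
s=lambda x,y:((x+.5)/4.5-.5+255,(y+.5)/4.5-.5+160)
C=np.array([onz(T,*t(*p),.005) for p in((96,57),(56,378),(600,118),(562,437))])
c=C.mean(0); ex=(C[0]-C[1]+C[2]-C[3]); yaw=np.arctan2(ex[1],ex[0]); ey=C[0]+C[1]-C[2]-C[3]
print('book',c,np.degrees(yaw),np.degrees(np.arctan2(-ey[0],ey[1])),np.linalg.norm(ex)/2,np.linalg.norm(ey)/2)
print(C)
R=np.array([[np.cos(yaw),-np.sin(yaw)],[np.sin(yaw),np.cos(yaw)]])
for n,a,b in (('tab',(525,258),(202,55)),('cut',(181,175),(398,376)),('TL',(96,57),(380,540)),('BL',(56,378),(650,366)),('TR',(600,118),(33,228))):
    p,e=tri(T,t(*a),S,s(*b)); print(n,p,e,'book',R.T@(p-c)[:2])
for n,u,v,z in(('glove',326,139,0),('glove2',262,139,0),('tin',225,278,.03),('tray',217,264,.02),('tray2',218,126,.02),('carton',362,143,0),('jar',470,160,.08)):
    p=onz(T,u,v,z);print(n,p,R.T@(p-c)[:2])
p=onz(T,*t(181,175),.033);print('cutplane',p,R.T@(p-c)[:2])
E
```

```text
book [0.54347118 0.07861045 0.005     ] -7.192134924409615 -7.140649795231991 0.2069313688195622 0.32594458738951576
[[ 0.6670284   0.22786048  0.005     ]
 [ 0.46043066  0.25277698  0.005     ]
 [ 0.62521717 -0.09654678  0.005     ]
 [ 0.42120849 -0.06964889  0.005     ]]
tab [ 0.52826605 -0.03997655  0.1138836 ] 0.0013249409908149968 book [-0.00023875 -0.11955758]
cut [0.58754607 0.17098207 0.02977948] 0.0005500092530658845 book [0.03216346 0.09716288]
TL [0.66656569 0.22784762 0.00688158] 0.0005685052214783839 book [0.10344194 0.16347403]
BL [0.46023194 0.25340907 0.00293186] 0.0008028519164157022 book [-0.10446857  0.16300198]
TR [ 0.62490716 -0.09624928  0.00474063] 0.0009289800482346202 book [ 0.10268715 -0.16328837]
glove [0.75481764 0.02647814 0.        ] [ 0.21621038 -0.02526217]
glove2 [0.75641106 0.23463006 0.        ] [0.19173125 0.18145148]
tin [0.31206808 0.34468502 0.03      ] [-0.26289414  0.23501008]
tray [0.35485316 0.3724069  0.02      ] [-0.2239164   0.26787041]
tray2 [0.79566249 0.37402572 0.02      ] [0.21322192 0.32466452]
carton [ 0.74078137 -0.09016182  0.        ] [ 0.21688752 -0.1427417 ]
jar [ 0.66972374 -0.41113096  0.08      ] [ 0.18657336 -0.47008162]
cutplane [0.5873998  0.17048695 0.033     ] [0.03208032 0.09665334]
```

>>> play_rows(series=[[0.3, [0.05, -0.0325, 0], [0, 0, -7]], [0.3, [0.1, -0.065, 0], [0, 0, -14]], [0.3, [0.15, -0.0975, 0], [0, 0, -21]], [0.3, [0.2, -0.13, 0], [0, 0, -28]], [0.3, [0.25, -0.1625, 0], [0, 0, -35]], [0.3, [0.3, -0.195, 0], [0, 0, -42]], [0.3, [0.35, -0.2275, 0], [0, 0, -49]], [0.3, [0.4, -0.26, 0], [0, 0, -56]]])

```text
time: 1.2
eef_pos: [0.4771, -0.0562, 0.2314]
tool_rot: [[0.125, 0.992, 0.0], [0.992, -0.125, -0.0], [-0.0, 0.0, -1.0]]
wrist_force: [1.0, -0.8, 0.2]
grip_width: 0.0304
gripper_force: 0.0
```

```bash
cat >> h.py <<'E'
BC=np.array([.5435,.0786]);yaw=np.radians(-7.15);R2=np.array([[np.cos(yaw),-np.sin(yaw)],[np.sin(yaw),np.cos(yaw)]])
def st(goal=None):
    s=env.observe();p=np.array(s['eef_pos']);R=np.array(s['tool_rot'])
    print(round(s['time'],2),p.round(4),'book',(R2.T@(p[:2]-BC)).round(4),'w',round(s['grip_width'],4),'F',np.round(s['wrist_force'],1),np.round(s['q'],0));print(R.round(3))
    if goal is not None:
        g=np.r_[BC+R2@np.array(goal[:2]),goal[2]]; print('shift',(R.T@(g-p)).round(4))
E
python3 -c "
from h import *
st((.032,.045,.10))"
```

```text
1.2 [ 0.4771 -0.0562  0.2314] book [-0.0491 -0.142 ] w 0.0304 F [ 1.  -0.8  0.2] [-15.  12. -15.  63.  -0.  82.]
[[ 0.125  0.992  0.   ]
 [ 0.992 -0.125 -0.   ]
 [-0.     0.    -1.   ]]
shift [0.1871 0.0809 0.1314]
```

>>> play_rows(series=[[0.3, [0.05, 0.0215, 0], [0, 0, 0]], [0.3, [0.1, 0.043, 0], [0, 0, 0]], [0.3, [0.15, 0.065, 0], [0, 0, 0]], [0.3, [0.187, 0.081, 0.03], [0, 0, 0]], [0.3, [0.187, 0.081, 0.085], [0, 0, 0]], [0.3, [0.187, 0.081, 0.14], [0, 0, 0]], [0.3, [0.187, 0.081, 0.19], [0, 0, 0]], [0.3, [0.187, 0.081, 0.212], [0, 0, 0]]])

```text
time: 2.2
eef_pos: [0.5785, 0.1168, 0.0161]
tool_rot: [[0.129, 0.992, -0.005], [0.992, -0.129, -0.0], [-0.001, -0.004, -1.0]]
wrist_force: [1.1, -0.2, 1.1]
grip_width: 0.0298
gripper_force: 0.0
```

```bash
python3 -c "
from h import *
st((.032,.045,.014))
d=shot('scene','s1.png');cv2.imwrite('pics/s1c.png',cv2.resize(d['pixels'][130:290,230:430],None,fx=3,fy=3))"
```

```text
2.2 [0.5785 0.1168 0.0161] book [0.03   0.0422] w 0.0298 F [ 1.1 -0.2  1.1] [  4.  35. -15.  40.  -0. 102.]
[[ 0.129  0.992 -0.005]
 [ 0.992 -0.129 -0.   ]
 [-0.001 -0.004 -1.   ]]
shift [0.0028 0.002  0.0021]
```

View pics/s1c.png

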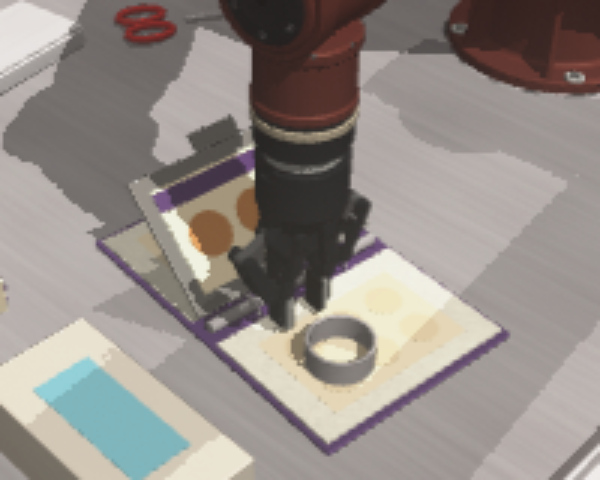

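The fingers straddle the cutter's spine side (crop ≈(300,310)), the cutter is untouched and the leaf hasn't moved. Pushing toward +y.

>>> play_rows(series=[[0.3, [0.01, 0.002, 0.002], [0, 0, 0]], [0.3, [0.02, 0.002, 0.002], [0, 0, 0]], [0.3, [0.03, 0.002, 0.002], [0, 0, 0]], [0.3, [0.04, 0.002, 0.002], [0, 0, 0]], [0.3, [0.05, 0.002, 0.002], [0, 0, 0]], [0.3, [0.06, 0.002, 0.002], [0, 0, 0]], [0.3, [0.07, 0.002, 0.002], [0, 0, 0]], [0.3, [0.08, 0.002, 0.002], [0, 0, 0]]])

```text
time: 3.25
eef_pos: [0.5932, 0.1966, 0.0173]
tool_rot: [[0.129, 0.992, -0.0], [0.992, -0.129, -0.0], [-0.0, -0.0, -1.0]]
wrist_force: [-0.3, -0.9, 0.9]
grip_width: 0.0299
gripper_force: 0.7
```

>>> play_rows(series=[[0.3, [0.01, 0, 0], [0, 0, 0]], [0.3, [0.02, 0, 0], [0, 0, 0]], [0.3, [0.03, 0, 0], [0, 0, 0]], [0.3, [0.04, 0, 0], [0, 0, 0]], [0.3, [0.05, 0, 0], [0, 0, 0]], [0.3, [0.058, 0, 0], [0, 0, 0]], [0.3, [0.063, 0, 0], [0, 0, 0]], [0.3, [0.063, 0, 0], [0, 0, 0]]])

```text
time: 4.25
eef_pos: [0.6013, 0.2588, 0.0173]
tool_rot: [[0.129, 0.992, 0.0], [0.992, -0.129, 0.0], [0.0, 0.0, -1.0]]
wrist_force: [-0.0, -0.2, -0.4]
grip_width: 0.0299
gripper_force: 0.0
```

```bash
python3 -c "
from h import *
st((.032,.15,.014))
d=shot('scene','s2.png');cv2.imwrite('pics/s2c.png',cv2.resize(d['pixels'][130:290,230:430],None,fx=3,fy=3))"
```

```text
4.25 [0.6013 0.2588 0.0173] book [0.0349 0.186 ] w 0.0299 F [-0.  -0.2 -0.4] [ 17.  41.  -3.  46.   0. 114.]
[[ 0.129  0.992  0.   ]
 [ 0.992 -0.129  0.   ]
 [ 0.     0.    -1.   ]]
shift [-0.036  -0.0027  0.0033]
```

View pics/s2c.png

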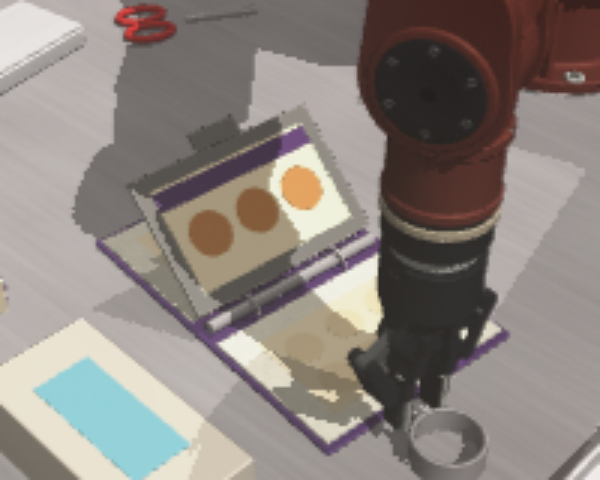

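Cutter is on the bench (crop ≈(448,440)), standing flat and clear of the cover. I'll back off, rise, shut the fingers and cross over to the leaf's outer side.

>>> play_rows(series=[[0.3, [-0.012, 0, 0], [0, 0, 0]], [0.3, [-0.02, 0, -0.02], [0, 0, 0]], [0.3, [-0.025, 0, -0.075], [0, 0, 0]], [0.7, [-0.03, 0, -0.13], [0, 0, 0]], [1, [-0.06, -0.005, -0.18], [0, 0, 0]], [1, [-0.12, -0.012, -0.18], [0, 0, 0]], [1, [-0.18, -0.02, -0.18], [0, 0, 0]], [1, [-0.24, -0.027, -0.18], [0, 0, 0]]])

```text
time: 5.3
eef_pos: [0.5427, 0.0217, 0.1991]
tool_rot: [[0.13, 0.992, 0.002], [0.992, -0.13, -0.0], [-0.0, 0.002, -1.0]]
wrist_force: [0.6, 0.1, -0.5]
grip_width: 0.0002
gripper_force: 0.0
```

>>> play_rows(series=[[1, [-0.06, -0.004, 0], [0, 0, 0]], [1, [-0.12, -0.008, 0], [0, 0, 0]], [1, [-0.142, -0.008, 0], [0, 0, 0]], [1, [-0.142, -0.008, 0], [0, 0, 0]]])

```text
time: 5.8
eef_pos: [0.5167, -0.1179, 0.1986]
tool_rot: [[0.133, 0.991, 0.001], [0.991, -0.133, -0.001], [-0.0, 0.001, -1.0]]
wrist_force: [0.9, -0.1, 0.3]
grip_width: -0.0002
gripper_force: 0.0
```

```bash
python3 -c "
from h import *
st((0,-.185,.087))
for n in('top','scene'):
  d=shot(n,n+'3.png')
  if n=='top': a=cv2.resize(d['pixels'][140:260,225:385],None,fx=4,fy=4)
  else: b=cv2.resize(d['pixels'][130:300,230:430],None,fx=3,fy=3)
cv2.imwrite('pics/c3.png',cv2.resize(np.vstack([a[:,:600],b]),None,fx=.6,fy=.6))"
```

```text
5.8 [ 0.5167 -0.1179  0.1986] book [-0.0021 -0.1983] w -0.0002 F [ 0.9 -0.1  0.3] [-21.  18. -12.  60.  -0.  77.]
[[ 0.133  0.991  0.001]
 [ 0.991 -0.133 -0.001]
 [-0.     0.001 -1.   ]]
shift [0.0134 0.0018 0.1116]
```

View pics/c3.png

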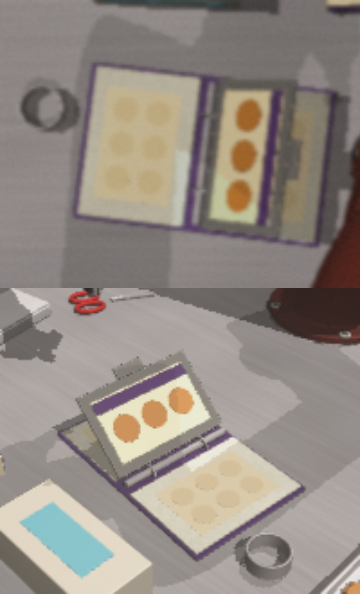

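The cutter sits about 9 mm clear of the left cover edge (at about (48,107) in the upper picture) and the leaf hasn't moved. Descend outside the tab and approach.

>>> play_rows(series=[[1, [0.01, 0.002, 0.05], [0, 0, 0]], [1, [0.01, 0.002, 0.1], [0, 0, 0]], [1, [0.02, 0.002, 0.112], [0, 0, 0]], [1, [0.035, 0.002, 0.112], [0, 0, 0]], [1, [0.045, 0.002, 0.112], [0, 0, 0]], [1, [0.055, 0.002, 0.112], [0, 0, 0]], [1, [0.06, 0.002, 0.112], [0, 0, 0]], [1, [0.06, 0.002, 0.112], [0, 0, 0]]])

```text
time: 6.9
eef_pos: [0.5271, -0.0564, 0.0856]
tool_rot: [[0.129, 0.992, 0.001], [0.992, -0.129, -0.0], [-0.0, 0.001, -1.0]]
wrist_force: [0.4, -0.4, -0.6]
grip_width: 0.0002
gripper_force: 0.0
```

```bash
python3 -c "
from h import *
st((0,-.133,.087))"
```

```text
6.9 [ 0.5271 -0.0564  0.0856] book [ 0.0006 -0.136 ] w 0.0002 F [ 0.4 -0.4 -0.6] [-14.  25. -21.  45.  -0.  83.]
[[ 0.129  0.992  0.001]
 [ 0.992 -0.129 -0.   ]
 [-0.     0.001 -1.   ]]
shift [ 0.0029 -0.0006 -0.0014]
```

>>> play_rows(series=[[1, [0.004, 0, -0.002], [0, 0, 0]], [1, [0.013, 0, -0.011], [0, 0, 0]], [1, [0.023, 0, -0.021], [0, 0, 0]], [1, [0.034, 0, -0.029], [0, 0, 0]], [1, [0.045, 0, -0.037], [0, 0, 0]], [1, [0.057, 0, -0.043], [0, 0, 0]], [1, [0.07, 0, -0.049], [0, 0, 0]], [1, [0.083, 0, -0.053], [0, 0, 0]]])

```text
time: 7.9
eef_pos: [0.5379, 0.0267, 0.1387]
tool_rot: [[0.129, 0.992, 0.0], [0.992, -0.129, 0.0], [0.0, 0.0, -1.0]]
wrist_force: [-0.8, -1.7, 1.1]
grip_width: 0.0
gripper_force: 0.8
```

```bash
python3 -c "
from h import *
st((0,-.0404,.1423))
d=shot('scene','s4.png');cv2.imwrite('pics/s4c.png',cv2.resize(d['pixels'][110:300,220:430],None,fx=2.5,fy=2.5))"
```

```text
7.9 [0.5379 0.0267 0.1387] book [ 0.0009 -0.0522] w 0.0 F [-0.8 -1.7  1.1] [ -5.  22. -16.  52.   0.  92.]
[[ 0.129  0.992  0.   ]
 [ 0.992 -0.129  0.   ]
 [ 0.     0.    -1.   ]]
shift [ 0.0118 -0.0009 -0.0036]
```

View pics/s4c.png

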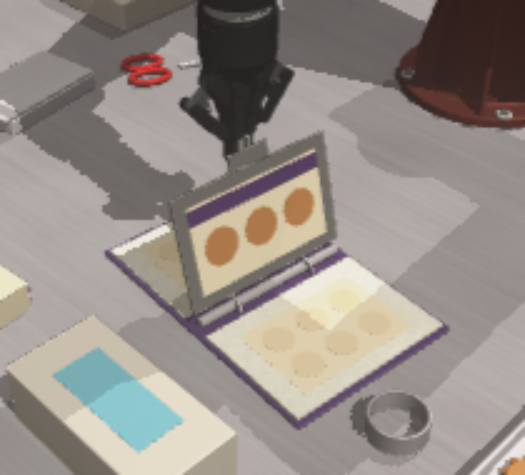

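The leaf is up at about 75° with the fingers behind the tab (crop ≈(245,150)), and the cutter hasn't moved. Continue along the arc.

>>> play_rows(series=[[1, [0.012, -0.001, -0.004], [0, 0, 0]], [1, [0.025, -0.001, -0.006], [0, 0, 0]], [1, [0.039, -0.001, -0.006], [0, 0, 0]], [1, [0.051, -0.001, -0.006], [0, 0, 0]], [1, [0.062, -0.001, -0.004], [0, 0, 0]], [1, [0.074, -0.001, -0.002], [0, 0, 0]], [1, [0.085, -0.001, 0.001], [0, 0, 0]], [1, [0.096, -0.001, 0.005], [0, 0, 0]]])

```text
time: 8.95
eef_pos: [0.5491, 0.1217, 0.133]
tool_rot: [[0.129, 0.992, -0.0], [0.992, -0.129, -0.0], [-0.0, -0.0, -1.0]]
wrist_force: [0.2, -2.3, 0.3]
grip_width: -0.0001
gripper_force: 0.6
```

```bash
python3 -c "
from h import *
st((0,.0538,.1282))"
```

```text
8.95 [0.5491 0.1217 0.133 ] book [0.0002 0.0435] w -0.0001 F [ 0.2 -2.3  0.3] [  5.  25. -12.  53.  -0. 102.]
[[ 0.129  0.992 -0.   ]
 [ 0.992 -0.129 -0.   ]
 [-0.    -0.    -1.   ]]
shift [ 0.0103 -0.0002  0.0048]
```

>>> play_rows(series=[[1, [0.01, 0, 0.005], [0, 0, 0]], [1, [0.024, 0, 0.014], [0, 0, 0]], [1, [0.038, 0, 0.026], [0, 0, 0]], [1, [0.049, 0, 0.038], [0, 0, 0]], [1, [0.06, 0, 0.053], [0, 0, 0]], [1, [0.067, 0, 0.067], [0, 0, 0]], [1, [0.073, 0, 0.083], [0, 0, 0]], [1, [0.076, 0, 0.096], [0, 0, 0]]])

```text
time: 9.95
eef_pos: [0.5587, 0.1967, 0.0361]
tool_rot: [[0.129, 0.992, -0.001], [0.992, -0.129, 0.0], [-0.0, -0.001, -1.0]]
wrist_force: [-0.5, 0.3, 1.3]
grip_width: -0.0003
gripper_force: 0.5
```

```bash
python3 -c "
from h import *
st((0,.122,.014))"
```

```text
9.95 [0.5587 0.1967 0.0361] book [0.0003 0.119 ] w -0.0003 F [-0.5  0.3  1.3] [ 12.  34. -14.  43.   0. 110.]
[[ 0.129  0.992 -0.001]
 [ 0.992 -0.129  0.   ]
 [-0.    -0.001 -1.   ]]
shift [ 0.003  -0.0003  0.0221]
```

>>> play_rows(series=[[1, [0.003, 0, 0.008], [0, 0, 0]], [1, [0.003, 0, 0.014], [0, 0, 0]], [1, [0.003, 0, 0.018], [0, 0, 0]], [1, [0.003, 0, 0.02], [0, 0, 0]], [1, [0.003, 0, 0.022], [0, 0, 0]], [1, [0.003, 0, 0.022], [0, 0, 0]]])

```text
time: 10.7
eef_pos: [0.5593, 0.1993, 0.0153]
tool_rot: [[0.129, 0.992, 0.0], [0.992, -0.129, -0.0], [-0.0, 0.0, -1.0]]
wrist_force: [0.0, 0.3, 1.5]
grip_width: 0.0
gripper_force: 0.0
```

>>> play_rows(series=[[1, [0, 0, 0.001], [0, 0, 0]], [1, [0, 0, 0.002], [0, 0, 0]], [1, [0, 0, 0.003], [0, 0, 0]], [1, [0, 0, 0.003], [0, 0, 0]]])

```text
time: 11.2
eef_pos: [0.5595, 0.1993, 0.0138]
tool_rot: [[0.129, 0.992, 0.001], [0.992, -0.129, -0.0], [0.0, 0.001, -1.0]]
wrist_force: [-6.0, -2.3, 17.1]
grip_width: 0.0003
gripper_force: 8.6
```

The force rises to 17 N at z = 13.8 mm, so the leaf is on its stop. Lift straight off and check.

>>> play_rows(series=[[1, [0, 0, -0.003], [0, 0, 0]], [1, [0, 0, -0.03], [0, 0, 0]], [1, [0, 0, -0.08], [0, 0, 0]], [1, [0, 0, -0.14], [0, 0, 0]], [1, [-0.06, 0, -0.18], [0, 0, 0]], [1, [-0.12, 0, -0.18], [0, 0, 0]], [1, [-0.18, 0, -0.18], [0, 0, 0]], [1, [-0.24, 0, -0.18], [0, 0, 0]]])

```text
time: 12.2
eef_pos: [0.528, -0.0397, 0.1926]
tool_rot: [[0.129, 0.992, 0.001], [0.992, -0.129, -0.0], [-0.0, 0.001, -1.0]]
wrist_force: [1.7, -1.4, -0.2]
grip_width: -0.0001
gripper_force: 0.0
```

>>> play_rows(series=[[1, [-0.06, 0, 0], [0, 0, 0]], [1, [-0.12, 0, 0], [0, 0, 0]], [1, [-0.12, 0, 0], [0, 0, 0]], [1, [-0.12, 0, 0], [0, 0, 0]]])

```text
time: 12.7
eef_pos: [0.5126, -0.1568, 0.1921]
tool_rot: [[0.13, 0.991, -0.0], [0.991, -0.13, 0.001], [0.0, -0.0, -1.0]]
wrist_force: [0.3, 0.4, 0.3]
grip_width: 0.0001
gripper_force: 0.0
```

```bash
python3 -c "
from h import *
st()
d=shot('top','t5.png');a=cv2.resize(d['pixels'][150:260,225:385],None,fx=3.5,fy=3.5)
d=shot('scene','s5.png');b=cv2.resize(d['pixels'][190:310,260:420],None,fx=3.5,fy=3.5)
b=b[:560-len(a)+30]
cv2.imwrite('pics/c5.png',np.vstack([a,b])[:600])"
```

```text
12.7 [ 0.5126 -0.1568  0.1921] book [-0.0013 -0.2375] w 0.0001 F [0.3 0.4 0.3] [-25.  19. -11.  60.   0.  73.]
[[ 0.13   0.991 -0.   ]
 [ 0.991 -0.13   0.001]
 [ 0.    -0.    -1.   ]]
```

View pics/c5.png

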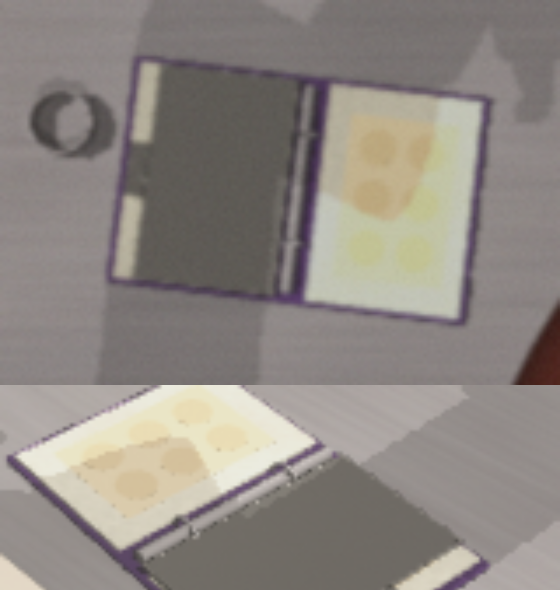

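The leaf lies flat on the left page, and the cutter (≈(66,121)) is clear of the cover on the bench. I'll check its position numerically and hand in.

```bash
python3 -c "
from h import *
d=env.grab_frame('top');p=onz(d,243.5,184.5,.025);b=R2.T@(p[:2]-BC);print(b)
if b[1]>.2: print(env.job_done())"
```

```text
[0.03496498 0.21714712]
the job is handed in; nothing more can be done
None
```

The job is handed in (no verdict came back): the cutter lies on the bench, its centre about 217 mm from the spine (limit 193 mm), and the leaf is pressed flat on the left page, with a peak measured wrist force of 17 N.

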